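# Unlatch the filter cassette from the fume unit's drawer and hold it up

### The arm

A 6-joint arm with a two-finger parallel gripper is mounted at the origin on a cart in front of the work surface, level with it; the furniture and walls round the work are solid. World frame = base frame: x ahead of the robot, y to its left, z up, the work surface at z = 0. Lengths are in m, angles in rad, forces in N, time in s.
With the tool pointing down it reaches from about 0.3 to 0.875 m from the base axis. Payload 6.4 kg.
Tool frame: the origin (TCP) lies between the finger pads, 19 mm behind the fingertips; this is the grasp point; z points along the fingers, y is the line along which they close (so a half turn about z gives the same grasp; the last joint's range is limited). The gripper opens to 88 mm and grips with 3 to 60 N. Pads are 18 mm wide; open, the fingers measure 123 mm over their backs; the gripper's body (75 mm by 187 mm) begins 45 mm behind the grasp point.
Start: joints at [0.996, 0.181, 1.607, -0, 1.354, -0.206], TCP at [0.207, 0.536, 0.257] pointing down, gripper open.
Joint ranges: [-2.99, 2.99], [-0.89, 2.07], [0.3, 2.58], [-1.14, 4.28], [0, 2.63], [-3.12, 3.12]. Speed limits (rad/s): [2.57, 2.57, 3.01, 3.14, 3.14, 3.14].

### API

Orientations are given as a unit quaternion [x, y, z, w].
In Python, from workcell import * gives the robot as it stands.
- The arm moves only by the tool apply_moves, never from a script. Its argument "increments" is a list that holds one entry, the list of rows, each a list of 7 numbers: the turn, a rotation vector about the tool's x, y, z in degrees, then the shift along the tool's x, y, z in m, then the finger opening in m, from 0 to 0.0881. In form: [[[rx, ry, rz, tx, ty, tz, hand], ...]]. A call has exactly 5 rows; each row is the pose to reach, as a shift and turn from the pose commanded when the call began, along the tool's axes at that moment; what a row does not reach only later rows make up. A row lasts 1/8 s, in which the tool goes at most 62.5 mm and 10.7 degrees, less where a joint would pass 70% of its speed; a pose out of reach is approached as far as the arm can. A call with a gripper value outside its range is refused whole. The fingers move at their own pace and stop on an object; "newtons" is the grip in N (left out, the last holds). Time passes only in rows, so rows that repeat a pose let the fingers close, or fill a call up. It gives the time, the measured TCP pose, the force, the opening and the grip force at its end, in the units of the state.
- get_state(): the state, without advancing time (a new reading comes with each control period).
- read_camera(name): name is "side" or "top"; returns the picture (420x560x3 uint8, red, green, blue); there is no depth.
- camera_model(name): a dict with "fx", "fy", "cx", "cy" (pixels), "camera_from_world" (4x4, takes a point from world to camera coordinates). Camera axes: x right, y down, z forward; pixel columns grow to the right and rows downward; lengths in m; the calibration is good to about 2 mm. A picture is of the moment at which its call begins. camera_model takes no time and is no camera call.
- job_done(): hands the job in; it is judged then, once.
The state is a dict: "clock": time; "joints": joint angles; "joint_vel": joint speeds; "joint_efforts": joint torques, N m; "eef_pos": TCP position; "orientation": TCP orientation; "wrist_force": force on the tool from outside, world axes, zero at the start; "torque": the same for the moment, N m; "finger_gap": opening from 0.0 (shut) to 1.0 (fully open); "grip_force": force on a finger pad.
Only numpy, scipy, OpenCV 4.12 (cv2) and the standard library are available. Lean on these libraries where they do the work, as an engineer would, in place of code of your own. Each camera call takes 0.05 s, during which the arm holds its last target. There are 200 camera calls.

### The job

Pull the drawer of the green bench filter unit fully open by its black pull. Then pinch the two orange side catches of the filter cassette together with the fingers, so that both let go of the drawer, lift the cassette straight out and finish while holding it still and upright by the pinched catches, its underside about 8 cm above the top of the unit, with the drawer left open. Keep the arm clear of the lamp that hangs over the bench and do not disturb the tools and parts lying on the bench.

Things in the scene. Friction and masses are not known exactly. Their poses are not given: they have to be found in the camera images.
- unit: green box (bench fume filter unit; all sizes in mm), fixed, 100 long (x) x 108 wide (y), top 153 above the bench, underside 53; its rear half stands on a dark housing. Origin on the bench under its middle; x points to its back, y to its left, z up. The drawer side (-x) faces the robot; it stands at the left of the bench, place and yaw vary (yaw -0.3 to 0.15 rad)
- drawer (a joint): travel in m of the unit's one drawer: 0 shut, 0.085 fully open, along the unit's -x, against about 2 N of friction; stays where left. Its grey front plate (outer face at unit x = -61 when shut) reaches 149 above the bench, its side walls only 79; a dock in it locates the cassette with 1.5 play
- handle (a point): middle of the black T-shaped pull on the drawer's front plate, moves with the drawer; at unit x = -76, 133 above the bench when shut. The pull is an upright neck 12 thick (unit y), 30 long (x), 36 high (115 to 151 above the bench), ending in a flange 28 wide and 6 thick. Pinch the neck from above, closing along the unit's y, and draw it along the unit's -x
- cassette: loose grey filter cassette, white pleats on top, 44 long (x) x 34 wide (y) x 64 high, 0.13 to 0.28 kg, axes parallel to the unit's. Origin at the middle of its underside, on the drawer floor 65 above the bench, at unit x = -16 with the drawer shut (hidden under the unit's top) and -101 fully open. Locked down until both catches are pressed in
- catch_grip (a point): point on the cassette midway between the two catches' finger tabs, 58 above the cassette's origin (123 above the bench when seated): the place for the TCP when pinching
- catch_left (a joint): travel in m of the orange sprung catch on the cassette's +y side: 0 out (locked), 0.0065 fully in, free from 0.005; 4 N to start, 7.5 N fully in. Upright tab 22 wide (x), 4 thick, top 72 above the cassette's origin; the two tabs' outer faces are 56 apart when out, 43 pressed in. Keepers beside the tabs (y up to 40 from the middle) end 25 above the origin; above that all is clear
- catch_right (a joint): the same for the catch on the cassette's -y side
- rod_hammer: hammer with steel rod handle, 205 long, lying on the bench; leave alone
- work_bracket: small folded sheet bracket, 65 x 71 x 41, on the bench; leave alone
- tape_white: roll of white tape, 72 across, 19 high; leave alone
- marker_pen: white marker with red cap, 125 long, lying; leave alone
- tungsten_case: flat yellow and grey case, 175 x 45 x 12; leave alone
- under_lamp (a point): point on the bench straight below the fixed black lamp head that hangs in front of the robot: the head is about 95 across (x and y), from 550 to 640 above the bench; its rod rises from it to the robot's right and away, 810 above the bench at 50 further ahead and 115 further right. To pass it, draw the arm back (TCP 0.3 m from the base axis) before swinging, or keep all links below it

How it is judged:
On the way, in this order (a step that is already met when the one before it is completed fails the run):
1. the drawer is pulled open (at least 75 mm) with the cassette still seated in it (value of joint drawer above 0.075 m and height (world z) of cassette below 0.071 m), for 0.2 s.
2. both catches are pinched in by the fingers while the cassette is still in its dock (value of joint each of catch_left, catch_right above 0.0045 m and contact force between the fingers and cassette above 3 N and height (world z) of cassette below 0.08 m and value of joint drawer above 0.065 m), for 0.1 s.
At the end, for the whole second after the job is handed in: The fingers hold the still cassette by both catches (each over 4.5 mm in), underside over 205 mm above the bench (52 mm above the unit), upright within 0.2 rad, slower than 0.03 m/s, pressed with over 3 N, not touching unit or drawer; drawer over 65 mm open (height (world z) of cassette above 0.205 m and angle between cassette's own z axis and vertical below 0.2 rad and linear speed of cassette below 0.03 m/s and value of joint each of catch_left, catch_right above 0.0045 m and contact force between the fingers and cassette above 3 N and contact force between cassette and unit below 0.3 N and value of joint drawer above 0.065 m); the arm keeps its last pose, push and grip.
It fails at once if a tool or part lying on the bench was shifted by more than 30 mm (distance of any of rod_hammer, work_bracket, tape_white, marker_pen, tungsten_case from where it was at the start of the episode above 0.03 m).
It also fails if it takes over 54 s, if anything falls off the work surface, if the arm or the gripper's body presses on something with over 40 N, if the wrist force passes 120 N, or if a joint passes its speed limit or range.

## Working session

There is one attempt and no reset: what is moved stays moved. The work goes in short steps, Python scripts to look and compute and a tool call to move; the robot and the scene stay as the last step left them, time stands still between calls to the robot, and variables do not carry over. Pictures are saved under pics/ and viewed, at most 10 in all, crops included, and the job is handed in when it is done.

Besides the shell and the picture viewer there is one more tool, called after ">>>" by a JSON object that holds its "name" and its "arguments", one argument or row to a line. apply_moves: Moves the arm, as the interface text tells. Its arguments: {"type":"object","properties":{"increments":{"type":"array"},"newtons":{"type":"number"}},"required":["increments"]}

```bash
mkdir -p pics; python3 - <<'E'
from workcell import *
import cv2,numpy as np
for n in("side","top"):
    im=read_camera(n);cv2.imwrite(f"pics/{n}0.png",im[:,:,::-1]);np.save(f"pics/{n}0.npy",im)
    m=camera_model(n);print(n,m["fx"],m["fy"],m["cx"],m["cy"]);print(np.round(m["camera_from_world"],4))
print(get_state())
E
```

```text
side 379.92278378172824 379.92278378172824 277.3621042864137 214.31845571495018
[[ 0.9937 -0.1118  0.0044 -0.5784]
 [-0.0538 -0.5122 -0.8572  0.0069]
 [ 0.0981  0.8516 -0.515   1.3653]
 [ 0.      0.      0.      1.    ]]
top 472.898124738224 472.898124738224 285.8630468626841 212.61669182475535
[[ 0.0615 -0.9981 -0.0044 -0.2259]
 [-0.9769 -0.0593 -0.2053  0.5455]
 [ 0.2047  0.0169 -0.9787  1.3218]
 [ 0.      0.      0.      1.    ]]
{'clock': 0.1, 'joints': array([ 9.95700493e-01,  1.81426996e-01,  1.60787856e+00, -4.91447159e-05,
        1.35381562e+00, -2.06313465e-01]), 'joint_vel': array([-0.00045882, -0.00078849, -0.00272336, -0.000257  ,  0.00032315,
       -0.00107556]), 'joint_efforts': array([ 1.07332289e-03, -4.34818375e+01, -3.42696333e+01,  7.03963288e-02,
        3.39045085e-02, -8.41141582e-05]), 'eef_pos': array([0.20703191, 0.53595623, 0.2566368 ]), 'orientation': array([ 1.83342800e-01,  9.83048744e-01, -7.15805030e-04, -2.68877450e-04]), 'wrist_force': array([ 0.51861976, -0.4791786 ,  0.70944535]), 'torque': array([-0.08314298, -0.03586403,  0.02457315]), 'grip_force': 0.0, 'finger_gap': 0.9991468973190767}
```

View pics/side0.png

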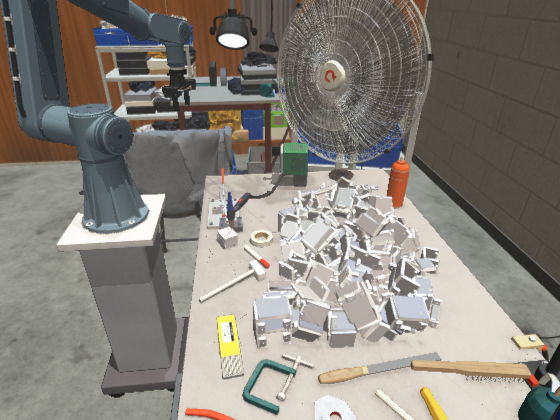

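View pics/top0.png

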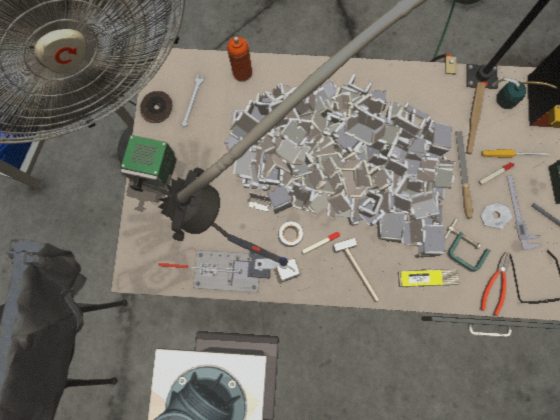

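The side view shows the green unit at about (294,160). The top view shows its green top at about (146,157), with the lamp at (190,200) and the arm out of frame to the left. I'll enlarge both and segment the green.

```bash
cat > h.py <<'E'
import numpy as np,cv2
from workcell import *
def cm(n):
    m=camera_model(n);return np.array([[m["fx"],0,m["cx"]],[0,m["fy"],m["cy"]],[0,0,1]]),np.array(m["camera_from_world"])
def proj(n,P):
    K,T=cm(n);P=np.atleast_2d(P);c=P@T[:3,:3].T+T[:3,3];u=c@K.T;return u[:,:2]/u[:,2:]
def back(n,uv,z):
    K,T=cm(n);uv=np.atleast_2d(uv);d=np.c_[uv,np.ones(len(uv))]@np.linalg.inv(K).T@T[:3,:3];o=-T[:3,:3].T@T[:3,3]
    return o+d*((z-o[2])/d[:,2])[:,None]
E
python3 - <<'E'
from h import *
t=np.load("pics/top0.npy");s=np.load("pics/side0.npy")
a=cv2.resize(t[110:230,90:250],None,fx=5,fy=5,interpolation=cv2.INTER_CUBIC)
b=cv2.resize(s[120:220,200:330],None,fx=5,fy=5,interpolation=cv2.INTER_CUBIC)
cv2.imwrite("pics/t1.png",a[:,:,::-1]);cv2.imwrite("pics/s1.png",b[:,:,::-1])
hsv=cv2.cvtColor(t,cv2.COLOR_RGB2HSV);m=cv2.inRange(hsv,(50,90,60),(85,255,255));m[:,:90]=0;m[:,200:]=0;m[:100]=0;m[220:]=0
c=max(cv2.findContours(m,cv2.RETR_EXTERNAL,cv2.CHAIN_APPROX_NONE)[0],key=cv2.contourArea)
r=cv2.minAreaRect(c);bx=cv2.boxPoints(r);print(r,bx);print(back("top",bx,.153))
print(cv2.approxPolyDP(cv2.convexHull(c),2,True)[:,0].tolist())
E
```

```text
((143.74118041992188, 155.16470336914062), (39.481346130371094, 33.19036102294922), 12.52880859375) [[120.87058 167.08235]
 [128.0706  134.68236]
 [166.61179 143.24706]
 [159.41176 175.64705]]
[[0.63875686 0.26930885 0.153     ]
 [0.73417988 0.26173181 0.153     ]
 [0.71545753 0.15080011 0.153     ]
 [0.62071168 0.15996057 0.153     ]]
[[129, 139], [138, 137], [161, 142], [166, 146], [158, 174], [124, 167], [122, 162]]
```

View pics/t1.png

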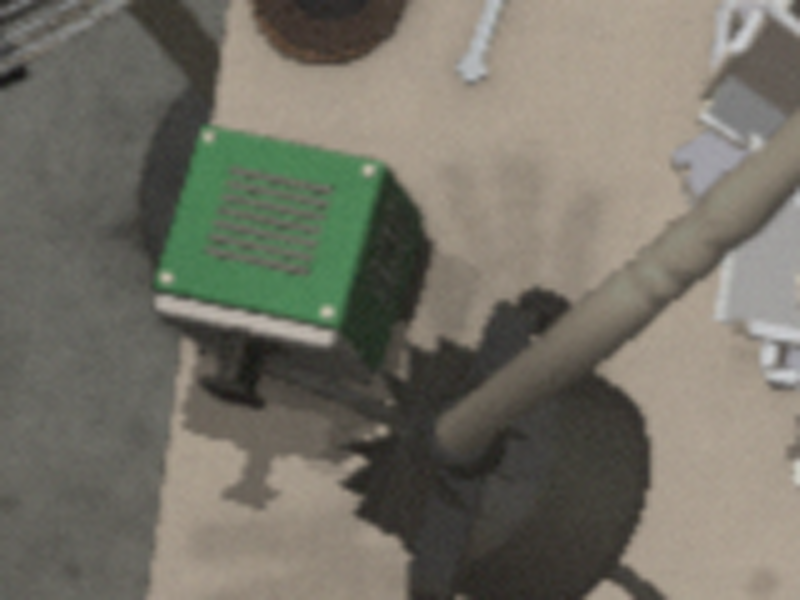

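View pics/s1.png

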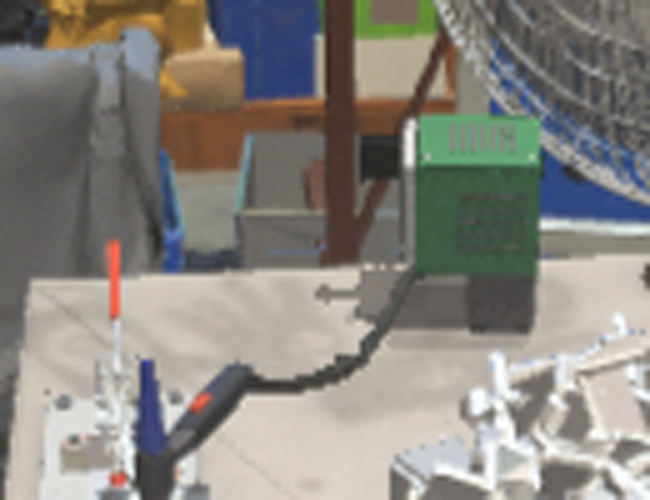

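The top crop shows the unit's top corners at about (203,125), (386,160), (335,330) and (155,293), with the pull's flange near (234,388). The side crop shows the black pull at (360–400,135–175). Next I fit the unit's pose.

```bash
cat >> h.py <<'E'
def W(p,pose):
    x,y,a=pose;p=np.atleast_2d(np.array(p,float));c,s=np.cos(a),np.sin(a)
    return np.c_[x+c*p[:,0]-s*p[:,1],y+s*p[:,0]+c*p[:,1],p[:,2]]
E
python3 - <<'E'
from h import *
from scipy.optimize import least_squares
f=lambda l,ox,oy:(np.array(l,float)+.5)/5-.5+[ox,oy]
ct=f([(203,125),(386,160),(335,330),(155,293)],90,110)
M=np.array([[.05,.054,.153],[.05,-.054,.153],[-.05,-.054,.153],[-.05,.054,.153]])
cs=f([(413,115),(540,117),(540,167),(415,163)],200,120)  # front-left, back-left, back-right, front-right
Ms=M[[3,0,1,2]]
ft=lambda p:(proj("top",W(M,p))-ct).ravel()
fs=lambda p:(proj("side",W(Ms,p))-cs).ravel()
p0=[.68,.21,-.1]
for nm,g in(("top",ft),("side",fs),("both",lambda p:np.r_[ft(p),fs(p)])):
    r=least_squares(g,p0);print(nm,r.x.round(4),r.fun.round(2))
p=r.x
fl=f([(234,388)],90,110);print("flange top meas",back("top",fl,.151),"pred",W([-.088,0,.151],p))
print("px",proj("top",W([[-.088,0,.151],[-.091,.014,.151],[-.091,-.014,.151]],p)), fl)
print("side px",proj("side",W([[-.091,0,.151],[-.091,0,.115]],p)),f([(360,135),(360,177)],200,120))
print("handle",W([-.076,0,.133],p),"catch",W([-.101,0,.123],p))
lb=back("top",[[190,200]],.6);print("lamp",lb, "head centre px->")
# objects rough
print(back("top",[[290,233],[200,265],[290,268],[260,262]],.02))
E
```

```text
top [ 0.6778  0.211  -0.1491] [-0.4  -0.17  0.18  0.4   0.96  0.09 -0.75 -0.33]
side [ 0.6768  0.2125 -0.1469] [ 0.7   0.04 -0.64  0.04  0.25 -0.19 -0.31  0.17]
both [ 0.6774  0.2111 -0.1487] [-0.47 -0.05  0.12  0.51  0.92  0.21 -0.81 -0.2   0.9   0.14 -0.42  0.16
  0.42 -0.06 -0.15  0.28]
flange top meas [[0.58470154 0.21982509 0.151     ]] pred [[0.59036212 0.22415508 0.151     ]]
px [[135.09476148 185.11696133]
 [129.88803836 185.12740112]
 [139.71101922 187.17479346]] [[136.4 187.2]]
side px [[272.64252418 147.75715274]
 [272.66005951 156.09028649]] [[271.6 146.6]
 [271.6 155. ]]
handle [[0.60222973 0.22237748 0.133     ]] catch [[0.57750555 0.22608081 0.123     ]]
lamp [[ 0.45687364 -0.03278236  0.6       ]] head centre px->
[[ 0.50493528 -0.20763865  0.02      ]
 [ 0.39428417  0.04955735  0.02      ]
 [ 0.40163453 -0.21381654  0.02      ]
 [ 0.41375809 -0.12508797  0.02      ]]
```

```bash
cat >> h.py <<'E'
from scipy.spatial.transform import Rotation as Ro
def go(target,yaw):
    "shift/turn in tool axes to TCP target, tool down, tool x along unit -x"
    s=get_state();R=Ro.from_quat(s["orientation"])
    a=yaw+np.pi;D=Ro.from_matrix(np.array([[np.cos(a),np.sin(a),0],[np.sin(a),-np.cos(a),0],[0,0,-1]]))
    print("t",s["clock"],"turn",(R.inv()*D).as_rotvec(degrees=True).round(2),"shift",R.inv().apply(np.array(target)-s["eef_pos"]).round(4))
def tri(us,ut):
    A=[]
    for n,u in(("side",us),("top",ut)):
        K,T=cm(n);P=K@T[:3];A+=[u[0]*P[2]-P[0],u[1]*P[2]-P[1]]
    v=np.linalg.svd(np.array(A))[2][-1];return v[:3]/v[3]
E
python3 - <<'E'
from h import *
print("fan hub",tri((335,75),(60,50)),"lamp",tri((232,30),(198,206)))
p=[.6774,.2111,-.1487]
go([*W([-.074,0,0],p)[0,:2],.257],p[2])
E
```

```text
fan hub [0.84833674 0.35393583 0.40057713] lamp [ 0.44621753 -0.04911909  0.60628417]
t 0.1 turn [ -0.08  -0.02 -12.61] shift [-4.836e-01 -1.496e-01 -3.000e-04]
```

>>> {"name": "apply_moves", "arguments": {
  "increments": [
    [[0,0,-2,-0.04,-0.025,0,0.088],[0,0,-5,-0.09,-0.057,0,0.088],[0,0,-8,-0.14,-0.089,0,0.088],[0,0,-11,-0.19,-0.12,0,0.088],[0,0,-12.6,-0.24,-0.152,0,0.088]]
  ]
}}

```text
clock: 0.72
eef_pos: [0.377, 0.3064, 0.2572]
orientation: [0.074, 0.997, -0.0, -0.0]
wrist_force: [0.8, 0.1, -0.4]
finger_gap: 0.996
grip_force: 0.0
```

```bash
python3 - <<'E'
from h import *
p=[.6774,.2111,-.1487]
go([*W([-.25,0,0],p)[0,:2],.257],p[2]);print(W([-.25,0,0],p),get_state()["joints"].round(2))
E
```

```text
t 0.725 turn [-0.   -0.    0.08] shift [-0.0611 -0.0498  0.0002]
[[0.43015887 0.24813815 0.        ]] [ 0.44 -0.02  1.82 -0.    1.34 -0.99]
```

>>> {"name": "apply_moves", "arguments": {
  "increments": [
    [[0,0,0,-0.03,-0.025,0,0.088],[0,0,0,-0.065,-0.05,0,0.088],[0,0,0,-0.1,-0.05,0,0.088],[0,0,0,-0.14,-0.05,0,0.088],[0,0,0,-0.165,-0.05,0,0.088]]
  ]
}}

```text
clock: 1.35
eef_pos: [0.5335, 0.2334, 0.2568]
orientation: [0.075, 0.997, -0.0, -0.0]
wrist_force: [-0.5, 0.6, -0.0]
finger_gap: 1.001
grip_force: 0.0
```

```bash
python3 - <<'E'
from h import *
p=[.6774,.2111,-.1487]
go([*W([-.074,0,0],p)[0,:2],.257],p[2]);print(get_state()["joints"].round(2))
t=read_camera("top");s=read_camera("side")
a=np.hstack([cv2.resize(t[90:250,60:260],None,fx=2,fy=2),cv2.resize(s[0:200,100:340],None,fx=1.6,fy=1.6)])if 0 else np.hstack([cv2.resize(t[60:260,60:260],(400,400)),cv2.resize(s[0:200,150:350],(400,400))])
cv2.imwrite("pics/c2.png",a[:,:,::-1])
E
```

```text
t 1.35 turn [-0.02 -0.04 -0.07] shift [-0.0717 -0.0006 -0.0002]
[ 0.21  0.2   1.59 -0.    1.36 -1.21]
```

View pics/c2.png

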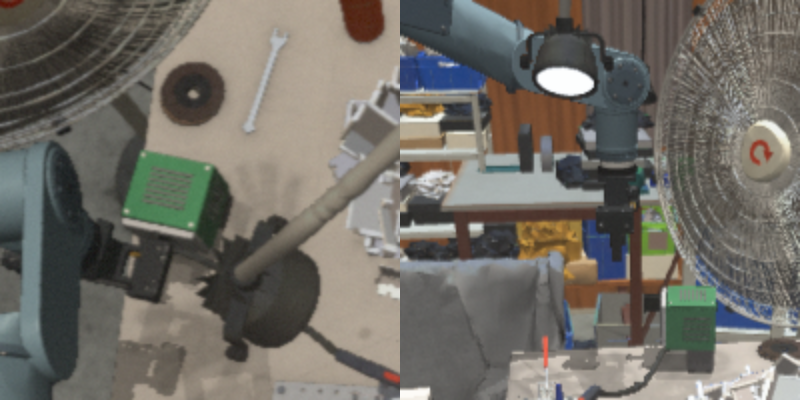

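The arm passes left of the lamp with clearance, and the gripper is just in front of the unit. I'll continue to just above the pull, going slowly because of the fan.

>>> {"name": "apply_moves", "arguments": {
  "increments": [
    [[0,0,0,-0.015,0,0,0.088],[0,0,0,-0.03,0,0,0.088],[0,0,0,-0.045,0,0,0.088],[0,0,0,-0.06,0,0,0.088],[0,0,0,-0.0715,-0.0005,0,0.088]]
  ]
}}

```text
clock: 2.08
eef_pos: [0.6037, 0.2228, 0.2573]
orientation: [0.074, 0.997, -0.0, -0.0]
wrist_force: [0.5, -0.9, 0.2]
finger_gap: 0.996
grip_force: 0.0
```

```bash
python3 - <<'E'
from h import *
p=[.6774,.2111,-.1487]
go([*W([-.074,0,0],p)[0,:2],.137],p[2]);s=get_state();print(s["joint_efforts"].round(1))
t=read_camera("top");s=read_camera("side")
a=np.hstack([cv2.resize(t[60:260,60:260],(400,400)),cv2.resize(s[80:180,230:330],(400,400),interpolation=cv2.INTER_CUBIC)])
cv2.imwrite("pics/c3.png",a[:,:,::-1])
E
```

```text
t 2.075 turn [-0.   -0.   -0.02] shift [-0.0006 -0.0007  0.1203]
[  0.2 -52.  -34.   -0.   -0.    0.1]
```

View pics/c3.png

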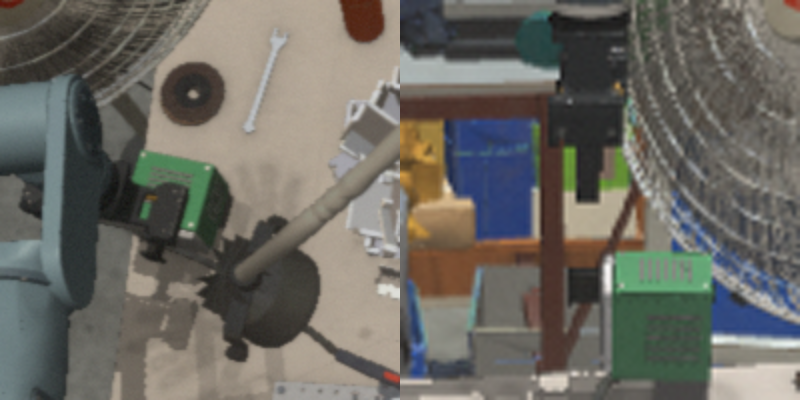

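The fingers are over the pull (finger at crop x≈589, pull at 570–602) and nothing is touching. I'll lower.

>>> {"name": "apply_moves", "arguments": {
  "increments": [
    [[0,0,0,0,0,0.025,0.088],[0,0,0,0,-0.0005,0.05,0.088],[0,0,0,0,-0.0005,0.075,0.088],[0,0,0,0,-0.0005,0.1,0.088],[0,0,0,0,-0.0005,0.12,0.088]]
  ]
}}

```text
clock: 2.8
eef_pos: [0.6021, 0.2226, 0.1363]
orientation: [0.074, 0.997, -0.0, -0.0]
wrist_force: [0.1, -0.1, 0.8]
finger_gap: 0.997
grip_force: 0.0
```

>>> {"name": "apply_moves", "arguments": {
  "increments": [
    [[0,0,0,0,0,0,0.03],[0,0,0,0,0,0,0.0],[0,0,0,0,0,0,0.0],[0,0,0,0,0,0,0.0],[0,0,0,0,0,0,0.0]]
  ],
  "newtons": 25
}}

```text
clock: 3.42
eef_pos: [0.6029, 0.2226, 0.1379]
orientation: [0.074, 0.997, 0.0, 0.0]
wrist_force: [0.5, 0.9, -0.4]
finger_gap: 0.455
grip_force: 0.0
```

>>> {"name": "apply_moves", "arguments": {
  "increments": [
    [[0,0,0,0,0,0,0.0],[0,0,0,0,0,0,0.0],[0,0,0,0,0,0,0.0],[0,0,0,0,0,0,0.0],[0,0,0,0,0,0,0.0]]
  ]
}}

```text
clock: 4.05
eef_pos: [0.603, 0.2248, 0.1374]
orientation: [0.074, 0.997, 0.002, 0.001]
wrist_force: [2.9, 9.1, -2.8]
finger_gap: 0.131
grip_force: 25.0
```

The neck is gripped (11.5 mm). It sits about 2–3 mm further to +y, so I'll include that while pulling.

>>> {"name": "apply_moves", "arguments": {
  "increments": [
    [[0,0,0,0.006,0.0025,0,0],[0,0,0,0.015,0.0025,0,0],[0,0,0,0.024,0.0025,0,0],[0,0,0,0.032,0.0025,0,0],[0,0,0,0.04,0.0025,0,0]]
  ]
}}

```text
clock: 4.68
eef_pos: [0.5628, 0.2311, 0.1374]
orientation: [0.074, 0.997, 0.0, -0.0]
wrist_force: [2.7, 1.6, -3.0]
finger_gap: 0.136
grip_force: 25.0
```

>>> {"name": "apply_moves", "arguments": {
  "increments": [
    [[0,0,0,0.01,0,0,0],[0,0,0,0.02,0,0,0],[0,0,0,0.03,0,0,0],[0,0,0,0.038,0,0,0],[0,0,0,0.045,0,0,0]]
  ]
}}

```text
clock: 5.3
eef_pos: [0.5187, 0.238, 0.1374]
orientation: [0.074, 0.997, 0.0, 0.001]
wrist_force: [26.1, -0.4, -15.3]
finger_gap: 0.132
grip_force: 25.0
```

At the stop: 85 mm of travel, 26 N. I'll ease off, release and rise.

>>> {"name": "apply_moves", "arguments": {
  "increments": [
    [[0,0,0,-0.001,0,0,0.0],[0,0,0,-0.002,0,0,0.02],[0,0,0,-0.002,0,0,0.088],[0,0,0,-0.002,0,0,0.088],[0,0,0,-0.002,0,0,0.088]]
  ]
}}

```text
clock: 5.92
eef_pos: [0.5209, 0.2371, 0.1374]
orientation: [0.074, 0.997, -0.0, -0.0]
wrist_force: [-0.0, -0.5, 0.4]
finger_gap: 0.541
grip_force: 0.0
```

>>> {"name": "apply_moves", "arguments": {
  "increments": [
    [[0,0,0,0,0,0,0.088],[0,0,0,0,0,0,0.088],[0,0,0,0,0,0,0.088],[0,0,0,0,0,-0.02,0.088],[0,0,0,0,0,-0.07,0.088]]
  ]
}}

```text
clock: 6.55
eef_pos: [0.5191, 0.2368, 0.2054]
orientation: [0.074, 0.997, -0.001, -0.003]
wrist_force: [0.1, 0.4, 0.1]
finger_gap: 0.998
grip_force: 0.0
```

>>> {"name": "apply_moves", "arguments": {
  "increments": [
    [[0,0,0,0.0,0,-0.05,0.088],[0,0,0,0.04,0,-0.06,0.088],[0,0,0,0.08,0,-0.06,0.088],[0,0,0,0.12,0,-0.06,0.088],[0,0,0,0.14,0,-0.06,0.088]]
  ]
}}

```text
clock: 7.18
eef_pos: [0.381, 0.2583, 0.2675]
orientation: [0.074, 0.997, 0.0, 0.0]
wrist_force: [0.6, 0.9, 0.1]
finger_gap: 1.0
grip_force: 0.0
```

```bash
python3 - <<'E'
from h import *
t=read_camera("top");s=read_camera("side");np.save("pics/t4.npy",t);np.save("pics/s4.npy",s)
a=np.hstack([cv2.resize(t[130:210,100:180],(400,400),interpolation=cv2.INTER_CUBIC),cv2.resize(s[130:190,250:310],(400,400),interpolation=cv2.INTER_CUBIC)])
cv2.imwrite("pics/c4.png",a[:,:,::-1])
p=[.6774,.2111,-.1487]
n=lambda P:proj("top",W(P,p)).round(1).tolist()
print("pred tabs top L/R",n([[-.101,.026,.137],[-.101,-.026,.137]]),"side",proj("side",W([[-.101,.026,.137],[-.101,-.026,.137]],p)).round(1).tolist())
go([*W([-.101,0.002,0],p)[0,:2],.257],p[2])
for nm,im in(("t",t),("s",s)):
    h=cv2.cvtColor(im,cv2.COLOR_RGB2HSV);m=cv2.inRange(h,(5,140,90),(20,255,255))
    nn,_,st,ce=cv2.connectedComponentsWithStats(m)
    for i in range(1,nn):
        if st[i,4]>=4 and 90<ce[i,0]<320 and 120<ce[i,1]<220:print(nm,st[i],ce[i].round(1))
E
```

```text
pred tabs top L/R [[126.4, 189.0], [144.5, 192.8]] side [[270.5, 148.6], [269.9, 153.4]]
t 7.275 turn [0.02 0.03 0.08] shift [-0.1987 -0.0013  0.0108]
t [126 185   5   9  29] [127.6 189.2]
t [143 189   8  11  56] [146.3 193.7]
s [209 110  32  21 353] [227.1 120.2]
s [169 119   5   3   9] [171.2 120.2]
s [116 121  11  12  91] [121.  126.1]
s [130 120  25  11 127] [139.2 123.1]
s [289 130   2   5   7] [289.3 131.6]
s [232 134   5   6  19] [233.4 136.8]
s [233 140  32  13 195] [244.8 145.6]
s [271 140  10   5  32] [275.4 141.2]
s [285 140   5   2   7] [286.7 140.7]
s [268 147   6   4  17] [270.4 148.9]
s [268 153   5  11  54] [270.  158.1]
```

View pics/c4.png

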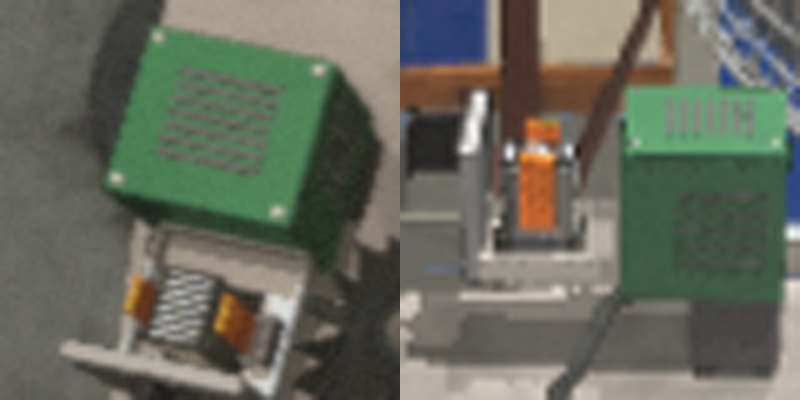

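The drawer is open. The orange tabs are visible at top px (127.6,189) and (146,193), matching the predicted (126.4,189) and (144.5,193). I'll move over the catches and descend.

>>> {"name": "apply_moves", "arguments": {
  "increments": [
    [[0,0,0,-0.04,0,0.003,0.088],[0,0,0,-0.085,-0.001,0.006,0.088],[0,0,0,-0.13,-0.0013,0.01,0.088],[0,0,0,-0.17,-0.0013,0.0108,0.088],[0,0,0,-0.1987,-0.0013,0.0108,0.088]]
  ]
}}

```text
clock: 7.9
eef_pos: [0.5818, 0.226, 0.2557]
orientation: [0.075, 0.997, -0.0, 0.0]
wrist_force: [-0.1, -0.1, -0.0]
finger_gap: 1.002
grip_force: 0.0
```

```bash
python3 - <<'E'
from h import *
p=[.6774,.2111,-.1487]
go([*W([-.101,0.002,0],p)[0,:2],.123],p[2])
t=read_camera("top");s=read_camera("side")
a=np.hstack([cv2.resize(t[130:210,100:180],(400,400),interpolation=cv2.INTER_CUBIC),cv2.resize(s[110:190,240:320],(400,400),interpolation=cv2.INTER_CUBIC)])
cv2.imwrite("pics/c5.png",a[:,:,::-1])
E
```

```text
t 7.9 turn [-0.02  0.01 -0.1 ] shift [0.0043 0.0014 0.1327]
```

View pics/c5.png

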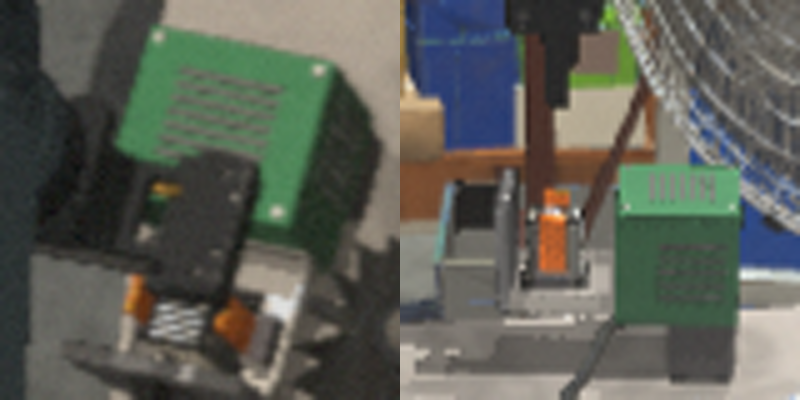

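The gripper is above the cassette: finger at crop x≈560, tab at ≈553, with the arm still settling. I'll descend partway and recheck.

>>> {"name": "apply_moves", "arguments": {
  "increments": [
    [[0,0,0,0,0,0.02,0.088],[0,0,0,0,0,0.04,0.088],[0,0,0,0,0,0.055,0.088],[0,0,0,0,0,0.07,0.088],[0,0,0,0,0,0.07,0.088]]
  ]
}}

```text
clock: 8.62
eef_pos: [0.5777, 0.2273, 0.1849]
orientation: [0.074, 0.997, -0.0, -0.001]
wrist_force: [-0.2, 0.3, -0.2]
finger_gap: 0.997
grip_force: 0.0
```

```bash
python3 - <<'E'
from h import *
p=[.6774,.2111,-.1487]
go([*W([-.101,0.002,0],p)[0,:2],.123],p[2]);print(get_state()["eef_pos"])
E
```

```text
t 8.625 turn [-0.05 -0.15  0.01] shift [-0.0001  0.0008  0.0619]
[0.57772252 0.22729161 0.18490831]
```

>>> {"name": "apply_moves", "arguments": {
  "increments": [
    [[0,0,0,0,0.001,0.02,0.088],[0,0,0,0,0.001,0.035,0.088],[0,0,0,0,0.001,0.05,0.088],[0,0,0,0,0.001,0.062,0.07],[0,0,0,0,0.001,0.062,0.065]]
  ],
  "newtons": 30
}}

```text
clock: 9.25
eef_pos: [0.5782, 0.2281, 0.1231]
orientation: [0.074, 0.997, -0.0, -0.001]
wrist_force: [-1.0, 0.7, -0.9]
finger_gap: 0.798
grip_force: 0.0
```

>>> {"name": "apply_moves", "arguments": {
  "increments": [
    [[0,0,0,0,0,0,0.055],[0,0,0,0,0,0,0.05],[0,0,0,0,0,0,0.045],[0,0,0,0,0,0,0.035],[0,0,0,0,0,0,0.035]]
  ]
}}

```text
clock: 9.88
eef_pos: [0.5797, 0.2285, 0.1258]
orientation: [0.074, 0.997, 0.0, 0.001]
wrist_force: [-0.1, 0.2, 5.6]
finger_gap: 0.461
grip_force: 30.0
```

>>> {"name": "apply_moves", "arguments": {
  "increments": [
    [[0,0,0,0,0,0,0.03],[0,0,0,0,0,0,0.03],[0,0,0,0,0,0,0.03],[0,0,0,0,0,0,0.03],[0,0,0,0,0,0,0.03]]
  ]
}}

```text
clock: 10.5
eef_pos: [0.5797, 0.2285, 0.1258]
orientation: [0.074, 0.997, 0.0, 0.001]
wrist_force: [-0.4, -0.1, 5.2]
finger_gap: 0.457
grip_force: 30.0
```

Both catches are in (gap ≈40 mm at 30 N, no net side force). I'll lift slowly.

>>> {"name": "apply_moves", "arguments": {
  "increments": [
    [[0,0,0,0,0,-0.004,0.03],[0,0,0,0,0,-0.01,0.03],[0,0,0,0,0,-0.017,0.03],[0,0,0,0,0,-0.024,0.03],[0,0,0,0,0,-0.03,0.03]]
  ]
}}

```text
clock: 11.12
eef_pos: [0.579, 0.2283, 0.1552]
orientation: [0.074, 0.997, 0.0, 0.0]
wrist_force: [0.2, 0.9, -2.2]
finger_gap: 0.455
grip_force: 30.0
```

The wrist carries 2.2 N, so the cassette has come free. I'll continue up.

>>> {"name": "apply_moves", "arguments": {
  "increments": [
    [[0,0,0,0,0,-0.012,0.03],[0,0,0,0,0,-0.026,0.03],[0,0,0,0,0,-0.04,0.03],[0,0,0,0,0,-0.055,0.03],[0,0,0,0,0,-0.07,0.03]]
  ]
}}

```text
clock: 11.75
eef_pos: [0.579, 0.2284, 0.2259]
orientation: [0.074, 0.997, 0.0, 0.0]
wrist_force: [0.3, -0.2, -2.3]
finger_gap: 0.457
grip_force: 30.0
```

>>> {"name": "apply_moves", "arguments": {
  "increments": [
    [[0,0,0,0,0,-0.015,0.03],[0,0,0,0,0,-0.03,0.03],[0,0,0,0,0,-0.045,0.03],[0,0,0,0,0,-0.058,0.03],[0,0,0,0,0,-0.068,0.03]]
  ]
}}

```text
clock: 12.38
eef_pos: [0.579, 0.2283, 0.2935]
orientation: [0.074, 0.997, 0.0, 0.0]
wrist_force: [0.3, 0.0, -3.0]
finger_gap: 0.458
grip_force: 30.0
```

>>> {"name": "apply_moves", "arguments": {
  "increments": [
    [[0,0,0,0,0,0,0.03],[0,0,0,0,0,0,0.03],[0,0,0,0,0,0,0.03],[0,0,0,0,0,0,0.03],[0,0,0,0,0,0,0.03]]
  ]
}}

```text
clock: 13.0
eef_pos: [0.5789, 0.2283, 0.2924]
orientation: [0.074, 0.997, -0.0, -0.0]
wrist_force: [-0.3, -0.4, -1.8]
finger_gap: 0.457
grip_force: 30.0
```

```bash
python3 - <<'E'
from h import *
t=read_camera("top");s=read_camera("side")
a=np.hstack([cv2.resize(t[130:210,100:180],(400,400),interpolation=cv2.INTER_CUBIC),cv2.resize(s[90:190,230:330],(400,400),interpolation=cv2.INTER_CUBIC)])
cv2.imwrite("pics/c6.png",a[:,:,::-1])
p=[.6774,.2111,-.1487]
print(proj("side",W([[-.101,0,.233],[-.101,-.028,.305]],p)))
E
```

```text
[[270.06424232 127.96483585]
 [269.56527613 111.74634225]]
```

View pics/c6.png

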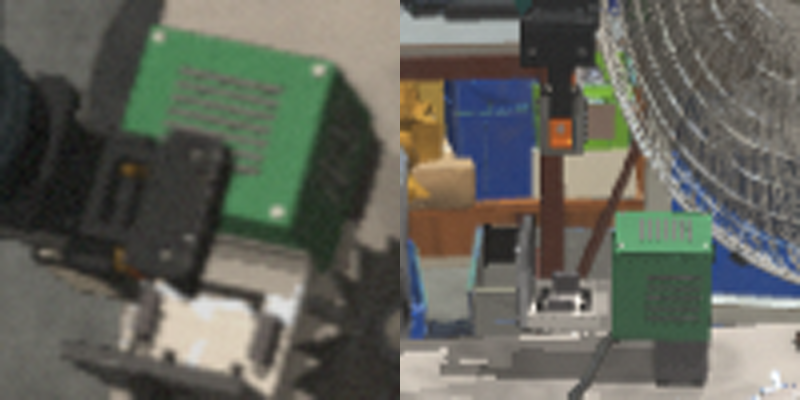

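The cassette is held upright. Its underside is at side px y≈128, where 8 cm above the unit is predicted, and the drawer is open and empty. I'll hand in.

```bash
python3 -c "
from workcell import *
print(job_done())"
```

```text
the job is handed in; nothing more can be done
None
```

I handed the job in at about 13 s: the drawer is fully open, and the cassette is held upright and still by both pinched catches, its underside about 8 cm above the unit. The hand-in gave no pass or fail result.

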